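# Take a profile template out of the locked rack

## Robot

A 6-joint arm with a two-finger parallel gripper is mounted at the origin on the work surface. World frame = base frame: x ahead of the robot, y to its left, z up, the work surface at z = 0. Lengths are in mm, angles in rad, forces in N, time in s.
With the tool pointing down it reaches from about 325 to 900 mm from the base axis. Payload 6.1 kg.
Tool frame: the origin (TCP) lies between the finger pads; the fingertips stand 17 mm ahead of it and the grasp point (between the pads) lies 2 mm behind it; z points along the fingers, y is the line along which they close (so a half turn about z gives the same grasp; the last joint's range is limited). The gripper opens to 87 mm and grips with 3 to 60 N. Pads are 19 mm wide; open, the fingers measure 117 mm over their backs; the gripper's body (75 mm by 190 mm) begins 51 mm behind the grasp point.
Start: joints at [-1.264, 0.22, 1.526, -0, 1.395, -0.126], TCP at [262.126, -567.367, 239.538] pointing down, gripper open.
Joint ranges: [-2.98, 2.98], [-0.91, 2.08], [0.09, 2.57], [-1.24, 4.39], [0.2, 2.65], [-2.68, 2.68]. Speed limits (rad/s): [2.57, 2.57, 3.01, 3.14, 3.14, 3.14].

## Interface

Orientations are given as [roll, pitch, yaw] about the fixed x, y, z axes, in that order (R = Rz(yaw) Ry(pitch) Rx(roll)).
In Python, from plant import robot gives the robot as it stands. The module is installed in compiled form; this text tells all that it offers. Calls block until the motion is done:
- robot.move_pose(position, orientation): joint-space move of the TCP to a pose.
- robot.servo_line(position, rot=None, speed=150): straight line of the TCP; rot=None keeps the orientation; speed is the mean speed in mm/s.
- robot.goto_joints(angles): joint-space move.
- robot.set_gripper(opening, f_grip=None): finger opening in mm; f_grip is the grip in N (None keeps the last); returns when the fingers have stopped.
- robot.sleep(seconds).
- robot.inverse_kinematics(position, orientation): joint angles nearest the present ones, or None.
- robot.get_state(): the state.
- robot.grab_frame(name): name is "side" or "top"; returns the picture (400x640x3 uint8, blue, green, red); there is no depth.
- robot.camera_info(name): a dict with "intrinsics" (3x3 intrinsics, pixels), "rvec" (rotation vector, rad) and "tvec" (3), from world to camera coordinates, as OpenCV has them. Camera axes: x right, y down, z forward; pixel columns grow to the right and rows downward; lengths in mm; the calibration is good to about 2 mm. A picture is of the moment at which its call begins. camera_info takes no time and is no camera call.
A pose or a line that the arm cannot do raises robot.MotionError and nothing moves.
- robot.close_job(): hands the job in; it is judged then, once.
The state is a dict: "time": time; "joints": joint angles; "qd": joint speeds; "joint_efforts": joint torques, N m; "position": TCP position; "eef_rot": TCP orientation; "wrist_force": force on the tool from outside, world axes, zero at the start; "ft_torque": the same for the moment, N m; "width": finger opening in mm; "grasp_force": force on a finger pad.
Only numpy, scipy, OpenCV 4.12 (cv2) and the standard library are available. Lean on these libraries where they do the work, as an engineer would, in place of code of your own. Each camera call takes 0.05 s, during which the arm holds its last target. There are 200 camera calls.

## Task

Give the black wing knob on the template rack a quarter turn anticlockwise so that its brass keeper bar swings off the templates, and leave it open. Then slide the tall template with the tongue up out of its slot and stand it, tongue up, on the sloping stand: set it down before letting go, with its whole lower edge on the ledge behind the lip and its face leaning back against the sloping board. Leave the other two templates in their slots and the loose things on the bench where they are.

Things in the scene. Friction and masses are not known exactly. Their poses are not given: they have to be found in the camera images.
- rack: Rack fixed to the bench: dark base plate 150 x 210 x 10 mm and on it a wooden block, top 40 mm above the bench, with three slots 8 mm wide, 114 mm long along the rack's x, 30 mm deep (floor at z = 10 mm), at y = -76, -40 and -4 mm. A 24 mm post at y = 86 mm carries the keeper. Origin: centre of the underside, on the bench; z up.
- keeper (a joint): Angle (rad) of the brass keeper bar (24 wide, 10 thick, underside 144 mm above the bench, 190 mm long from the post's axis). 0: it points along the rack's -y, over all slots, and the tongued template cannot rise. It grows anticlockwise seen from above; at 1.57 (stop 1.6) the bar points along the rack's +x, clear of the templates. Stays where left.
- keeper_grip (a point): Point on the keeper's axis at the height to grip its black wing knob, 177 mm above the bench. The wing is 60 mm long, 14 mm wide and 26 mm tall (160 to 186 mm above the bench), in line with the brass bar. Y axis along the wing, the bar lies on its -y side; x across the wing; z up.
- tongue_template: The tall template: a flat 6 mm aluminium plate of about 0.2 kg, 110 mm wide and 80 mm high with a central tongue 70 mm wide rising 50 mm more (130 mm in all). It stands upright in one of the three slots (any of them). Origin: middle of its lower edge; x along its width, y through its thickness, z up to the tongue. Both faces are alike.
- tongue_top (a point): Middle of the top edge of the tall template's tongue, 130 mm above its lower edge; the template is gripped here across its 6 mm thickness.
- plain_template: A plain rectangular aluminium plate 110 wide x 80 high x 6 mm standing in another slot; origin at the middle of its lower edge, axes as for the tall one. Stays in its slot.
- notched_template: An aluminium plate 110 wide x 80 high x 6 mm with a 40 mm wide, 25 mm deep notch in the middle of its top edge, standing in the remaining slot; origin at the middle of its lower edge, axes as for the tall one. Stays in its slot.
- stand: Wooden stand fixed to the bench, 180 mm long along its y. Level ledge at z = 20 mm from x = -17 mm (inside of a lip 10 mm high, 8 mm thick) to x = 9 mm (foot of the board). The board leans back 15 degrees from vertical towards +x, 60 mm up the slope (its top about 78 mm above the bench). Origin: on the bench below the ledge; x from lip to board, z up.
- stone: Grey sharpening stone 150 x 50 x 25 mm lying loose between rack and stand; origin at the centre of its underside. A bystander.
- screwdriver: Screwdriver 150 mm long lying loose near the robot. A bystander.
- mallet: Mallet with a black 90 x 60 x 60 mm head and wooden handle, lying loose beyond the rack and the stand; origin under the middle of its head. A bystander.
- jar: Closed jar, 64 mm across, 90 mm high, standing loose at the right. A bystander.
Mind the look-alikes: they are no part of the job. Leave any blue, pink or red look-alike of the stand alone.

How it is judged (in metres and radians):
On the way, in this order (a step that is already met when the one before it is completed fails the run):
1. the keeper is turned a quarter turn (over 1.1 rad) while the tall template is still in its slot (value of joint keeper above 1.1 rad and z of tongue_template in the frame of rack below 0.02 m), for 0.2 s.
2. the tall template has been drawn up clear of the slot (z of tongue_template in the frame of rack above 0.045 m), for 0.1 s.
3. the tall template's lower edge is set on the ledge while the fingers still hold it (x of tongue_template in the frame of stand between -0.017 and 0.011 m and y of tongue_template in the frame of stand between -0.036 and 0.036 m and z of tongue_template in the frame of stand between 0.012 and 0.028 m and contact force between the fingers and tongue_template above 0.5 N), for 0.1 s.
At the end, for the whole second after the job is handed in: The tall template rests tongue up, lower edge on the ledge behind the lip (middle within 36 mm of the stand's middle), leaning 7 to 39 degrees back on the board, along it within 0.25 rad, at rest; keeper over 1.1 rad; the other two upright in their slots (moved under 12 mm) (x of tongue_template in the frame of stand between -0.017 and 0.011 m and y of tongue_template in the frame of stand between -0.036 and 0.036 m and z of tongue_template in the frame of stand between 0.012 and 0.028 m and angle between tongue_template's own z axis and vertical between 0.12 and 0.68 rad and x of tongue_top in the frame of stand above 0.02 m and angle between the x axis of tongue_template and the y axis of stand, either way round below 0.25 rad and contact force between tongue_template and stand above 0.2 N and linear speed of tongue_template below 0.02 m/s and value of joint keeper above 1.1 rad and distance of each of plain_template, notched_template from where it was at the start of the episode below 0.012 m and angle between each of plain_template, notched_template's own z axis and vertical below 0.2 rad); the robot touches nothing.
It fails at once if the tall template falls over (tilted more than 0.9 rad) (angle between tongue_template's own z axis and vertical above 0.9 rad).
It fails at once if one of the other two templates is pulled out of its slot (moved 25 mm) (distance of any of plain_template, notched_template from where it was at the start of the episode above 0.025 m).
It fails at once if a loose bystander is shoved away (moved 30 mm) (distance of any of stone, screwdriver, mallet, jar from where it was at the start of the episode above 0.03 m).
It also fails if it takes over 51 s, if anything falls off the work surface, if the arm or the gripper's body presses on something with over 40 N, if the wrist force passes 120 N, or if a joint passes its speed limit or range.

## Working session

There is one attempt and no reset: what is moved stays moved. The work goes in short steps, each a Python script; the robot and the scene stay as the last script left them, time stands still between calls to the robot, and variables do not carry over. Pictures are saved under pics/ and viewed, at most 10 in all, crops included, and the job is handed in when it is done.

```bash
mkdir -p pics; python3 - <<'E'
from plant import robot
import cv2
for n in("side","top"):
    cv2.imwrite(f"pics/{n}0.png",robot.grab_frame(n)); c=robot.camera_info(n); print(n,c)
E
```

```text
side {'intrinsics': array([[395.00793145,   0.        , 323.8356815 ],
       [  0.        , 395.00793145, 198.18741276],
       [  0.        ,   0.        ,   1.        ]]), 'rvec': array([ 0.59492892, -2.59195838,  1.26086347]), 'tvec': array([ 431.11577577,  309.22916829, 1051.21646588])}
top {'intrinsics': array([[453.72159106,   0.        , 322.8439602 ],
       [  0.        , 453.72159106, 201.02133489],
       [  0.        ,   0.        ,   1.        ]]), 'rvec': array([ 2.19574833, -2.20875207,  0.0677176 ]), 'tvec': array([-113.75411045,  521.50749081, 1445.26080836])}
```

View pics/top0.png

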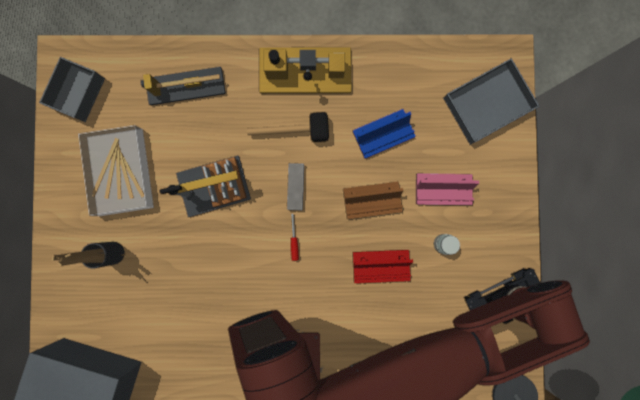

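View pics/side0.png

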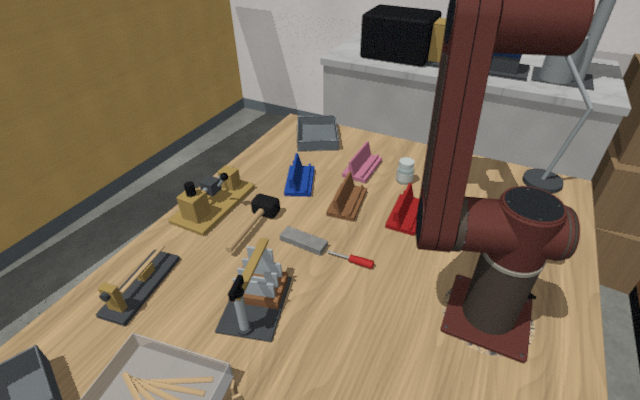

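The rack is the grey base at top (213,186): it has the slotted wooden block with the templates, the brass bar and a black knob at (172,189). The similar fixture at (185,87) has no templates. There are four stands: wooden (374,200), blue (384,133), pink (446,189) and red (382,266). Only the wooden one fits. I'll confirm both in one enlarged composite.

```bash
python3 - <<'E'
import cv2,numpy as np
t=cv2.imread("pics/top0.png");s=cv2.imread("pics/side0.png")
def c(i,x,y,w,h,W,H):return cv2.resize(i[y:y+h,x:x+w],(W,H),interpolation=cv2.INTER_CUBIC)
a=np.hstack([c(t,155,145,100,75,400,300),c(t,335,165,100,75,400,300)])
b=np.hstack([c(s,210,230,100,110,273,300),c(s,320,160,60,65,277,300),np.zeros((300,250,3),np.uint8)])
cv2.imwrite("pics/crop1.png",np.vstack([a,b]))
E
```

```text
(no output)
```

View pics/crop1.png

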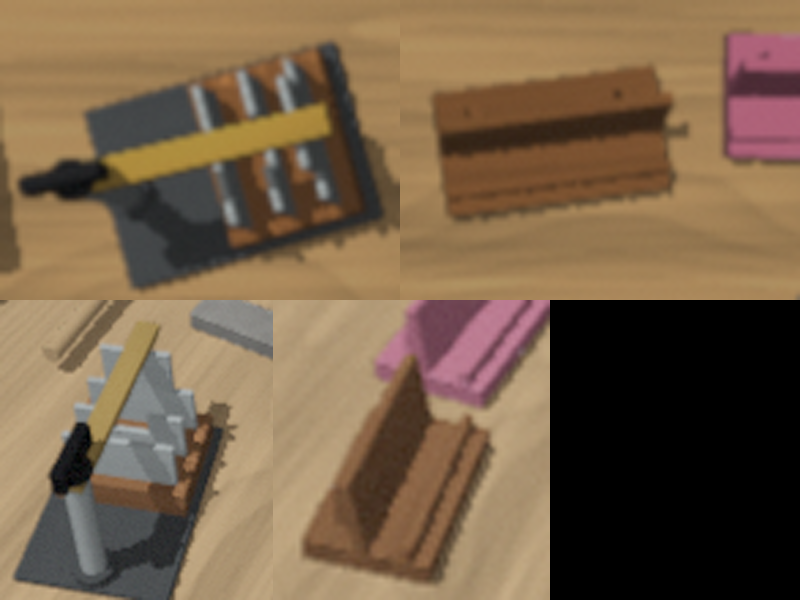

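The crop confirms it: the slotted block with three aluminium plates under the brass bar is the rack, and the plain brown ledge-and-board is the stand. Next I'll fit both poses from clicked corners in the two views and overlay models to check.

```bash
cat > h.py <<'E'
import cv2,numpy as np
from scipy.optimize import least_squares
from plant import robot
def proj(n,P):
    c=robot.camera_info(n); return cv2.projectPoints(np.float64(P).reshape(-1,3),c["rvec"],c["tvec"],c["intrinsics"],None)[0].reshape(-1,2)
def w(p,L):
    x,y,a=p; L=np.float64(L).reshape(-1,3); c,s=np.cos(a),np.sin(a)
    return np.c_[x+c*L[:,0]-s*L[:,1], y+s*L[:,0]+c*L[:,1], L[:,2]]
def fit(obs,p0):
    f=lambda p:np.concatenate([(proj(n,w(p,L))-np.float64(U)).ravel() for n,L,U in obs])
    r=least_squares(f,p0,x_scale=[10,10,.1],loss="soft_l1"); print("fit",r.x.round(3),r.fun.round(1)); return r.x
def ray(n,uv,z):
    c=robot.camera_info(n); R=cv2.Rodrigues(c["rvec"])[0]; C=-R.T@c["tvec"]
    d=R.T@np.linalg.inv(c["intrinsics"])@[*uv,1]; return C+d*(z-C[2])/d[2]
E
cat > fit.py <<'E'
from h import *
T=lambda a:[(155+x/4,145+y/4) for x,y in a]; S=lambda a:[(210+x/2.73,230+y/2.727) for x,y in a]
for n in("top","side"):
    c=robot.camera_info(n);print(n,-cv2.Rodrigues(c["rvec"])[0].T@c["tvec"])
print(ray("top",(213,186),10),ray("top",(374,200),20))
p0=[*ray("top",(213,186),10)[:2],-.2]
rack=fit([("top",[(75,105,10),(75,-105,10),(-75,-105,10),(-75,105,10)],T([(85,113),(333,42),(380,213),(135,287)])),
 ("top",[(12,-104,154),(-12,-104,154)],T([(325,104),(331,134)])),
 ("side",[(75,105,10),(-75,105,10),(-75,-105,10)],S([(15,575),(168,600),(222,428)]))],p0)
T2=lambda a:[(335+(x-400)/4,165+y/4) for x,y in a];S2=lambda a:[(320+(x-273)/4.617,160+(y-300)/4.615) for x,y in a]
st=fit([("top",[(-25,90,30),(-25,-90,30)],T2([(448,208),(673,182)])),
 ("side",[(-25,90,0),(-25,-90,30)],S2([(430,580),(490,430)])),
 ("side",[(24.5,90,78),(24.5,-90,78)],S2([(345,480),(410,357)]))],[*ray("top",(374,200),20)[:2],-.1])
np.save("fit.npy",[rack,st])
def draw(img,n,p,segs,col):
    for s in segs:
        q=proj(n,w(p,s))
        img[1].append((q,col))
def box(x0,x1,y0,y1,z):return [(x0,y0,z),(x1,y0,z),(x1,y1,z),(x0,y1,z),(x0,y0,z)]
tong=lambda y:[(-55,y,10),(-55,y,90),(-35,y,90),(-35,y,140),(35,y,140),(35,y,90),(55,y,90),(55,y,10)]
rs=[box(-75,75,-105,105,10),box(-12,12,-190+86,86,154),[(0,56,186),(0,116,186)]]
ss=[[(-25,90,30),(-25,-90,30)],[(-17,90,30),(-17,-90,30)],[(9,90,20),(9,-90,20)],[(24.5,90,78),(24.5,-90,78)],[(9,90,20),(24.5,90,78)],[(9,-90,20),(24.5,-90,78)],[(-25,90,0),(-25,-90,0)]]
out=[]
for n,crops in(("top",[(155,145,100,75),(335,165,100,75)]),("side",[(205,230,100,112),(320,160,60,67)])):
    im=cv2.imread(f"pics/{n}0.png")
    for (x,y,cw,ch) in crops:
        k=min(400/cw,300/ch); I=cv2.resize(im[y:y+ch,x:x+cw],None,fx=k,fy=k,interpolation=cv2.INTER_CUBIC)
        J=np.zeros((300,400,3),np.uint8); 
        for p,segs,col in [(rack,rs,(0,255,0)),(st,ss,(0,255,0))]+[(rack,[tong(y_)],c_) for y_,c_ in((-76,(0,0,255)),(-40,(255,0,0)),(-4,(255,0,255)))]:
            for s in segs:
                q=((proj(n,w(p,s))-[x,y]+.5)*k); cv2.polylines(I,[np.int32(q)],False,col,1)
        J[:I.shape[0],:I.shape[1]]=I[:300,:400]; out.append(J)
cv2.imwrite("pics/ov.png",np.vstack([np.hstack(out[:2]),np.hstack(out[2:])]))
E
python3 fit.py
```

```text
top [ 448.83617623  -99.00390891 1470.52139655]
side [107.84375614 760.14677505 892.79681531]
[571.40054769 236.4445902   10.        ] [ 522.86729139 -280.77601594   20.        ]
fit [5.67679e+02 2.37504e+02 2.62000e-01] [-1.100e+00  1.000e-01  0.000e+00  8.000e-01  3.000e-01  2.700e+00
 -1.900e+00  1.500e+00 -1.400e+00 -1.200e+00 -7.000e-01 -8.000e-01
 -7.000e-01 -1.103e+02  1.000e-01 -1.095e+02  1.500e+00 -1.106e+02]
fit [ 5.03209e+02 -2.79041e+02  1.09000e-01] [-0.2  0.1 -0.4  0.1 -2.7 -0.  -1.5 -3.9  2.3  0.7  3.5 -1.3]
```

View pics/ov.png

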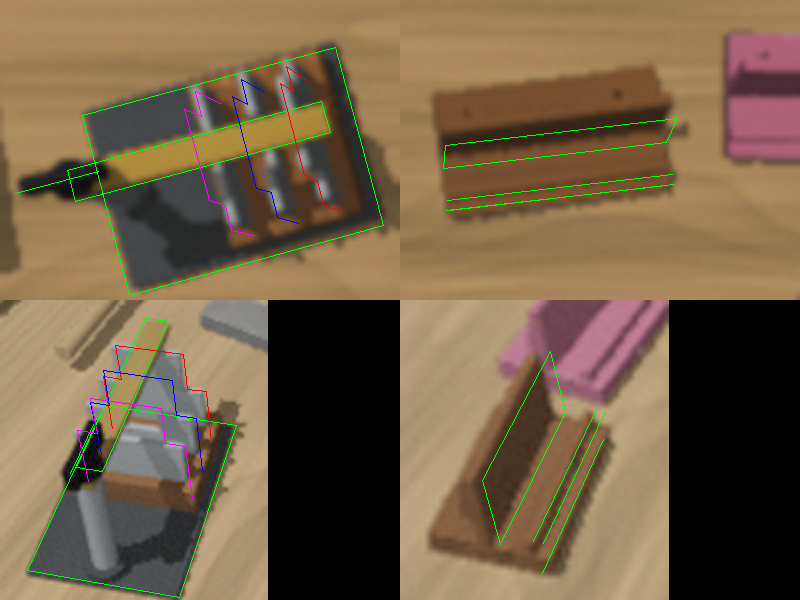

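The side clicks for the rack used a wrong row offset, and the stand clicks need shifting onto the board. I'll fix both and overlay again, larger.

```bash
python3 - <<'E'
s=open("fit.py").read()
s=s.replace("230+y/2.727","230+(y-300)/2.727")
i=s.index("st=fit(");j=s.index("np.save")
s=s[:i]+'''st=fit([("top",[(24.5,90,78),(24.5,-90,78),(9,90,20),(9,-90,20)],T2([(440,132),(663,100),(443,152),(668,125)])),
 ("side",[(24.5,90,78),(24.5,-90,78),(9,90,20)],[(320+(468-400)/4.477,160+(468-300)/4.477),(320+(535-400)/4.477,160+(355-300)/4.477),(320+(485-400)/4.477,160+(545-300)/4.477)])],[*ray("top",(374,200),20)[:2],.1])
'''+s[j:]
i=s.index("out=[]")
s=s[:i]+'''out=[]
for n,(x,y,cw,ch),rk in(("side",(225,235,70,70),1),("side",(320,165,53,53),0),("top",(340,170,80,40),0),("top",(165,150,90,45),1)):
    im=cv2.imread(f"pics/{n}0.png");k=400/cw
    I=cv2.resize(im[y:y+ch,x:x+cw],(400,int(ch*k)),interpolation=cv2.INTER_CUBIC)
    L=[(rack,rs,(0,255,0)),(rack,[tong(-76)],(0,0,255))] if rk else [(st,ss,(0,255,0))]
    for p,segs,col in L:
        for g in segs: cv2.polylines(I,[np.int32((proj(n,w(p,g))-[x,y]+.5)*k)],False,col,1)
    out.append(I)
cv2.imwrite("pics/ov2.png",np.vstack([np.hstack(out[:2]),np.hstack(out[2:])]))
'''
open("fit.py","w").write(s)
E
python3 fit.py
```

```text
top [ 448.83617623  -99.00390891 1470.52139655]
side [107.84375614 760.14677505 892.79681531]
[571.40054769 236.4445902   10.        ] [ 522.86729139 -280.77601594   20.        ]
fit [5.6876e+02 2.3612e+02 2.6600e-01] [-0.8 -0.1  0.3  0.3  0.7  2.3 -1.4  1.3 -0.9 -1.7 -0.3 -1.3 -0.6 -0.8
  0.2 -0.2  1.3 -1.1]
fit [ 5.14289e+02 -2.77548e+02  1.23000e-01] [ 0.3 -0.3  2.4  0.2 -0.9  0.5 -1.6  0.1 -0.1  1.7 -0.3 -1.8  0.1 -1.2]
```

View pics/ov2.png

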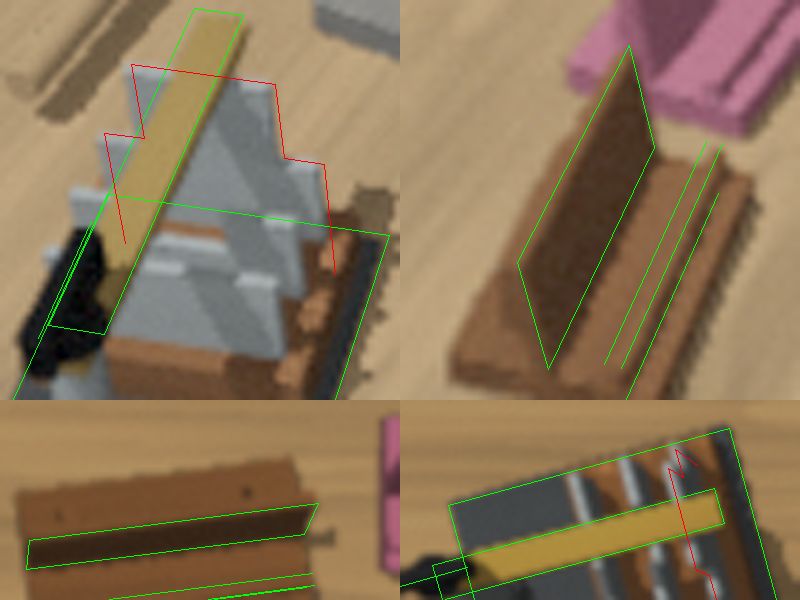

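In the overlay, the tall template fits the far slot (y = -76, red outline), the brass bar matches, and the stand's board lines up in both views. Now the keeper turn, checking the inverse kinematics first.

```bash
cat >> h.py <<'E'
from scipy.spatial.transform import Rotation as Ro
try: rack,st=np.load("fit.npy")
except Exception: pass
def rpy(R): return R.as_euler("xyz").tolist()
def down(yaw): return Ro.from_euler("xyz",[np.pi,0,yaw])
def S(msg=""):
    s=robot.get_state(); print(msg,round(s["time"],1),np.round(s["position"],1),np.round(s["eef_rot"],2),"F",np.round(s["wrist_force"],1),"w",round(float(s["width"]),1),"g",np.round(s["grasp_force"],1),"q",np.round(s["joints"],2)); return s
E
python3 - <<'E'
from h import *
S()
a=rack[2]; k=w(rack,(0,86,179))[0]; print(k)
best=None
for o in(a+np.pi/2,a-np.pi/2):
    for d in(0,.75,1.5):
        q=robot.inverse_kinematics(list(k),rpy(down(o+d))); print(round(o,2),d,None if q is None else np.round(q,2))
t=w(rack,(0,-76,126))[0]
for o in(a,a+np.pi):
    q=robot.inverse_kinematics(list(t),rpy(down(o))); print("t",None if q is None else np.round(q,2))
for sg in(1,-1):
    R=Ro.from_euler("z",st[2])*Ro.from_euler("y",.2618)*Ro.from_euler("z",sg*np.pi/2)*Ro.from_euler("x",np.pi)
    for z in(20,100):
        q=robot.inverse_kinematics(list(w(st,(-3,0,z))[0]-116*R.as_matrix()[:,2]),rpy(R)); print("p",sg,z,None if q is None else np.round(q,2))
E
```

```text
0.1 [ 262.  -566.9  238.5] [-3.14 -0.    0.43] F [ 0.5 -0.6 -0.1] w 87.1 g 0.0 q [-1.26  0.22  1.53 -0.    1.39 -0.13]
[546.1709361  319.10069342 179.        ]
1.84 0 [ 0.4   0.28  1.57 -0.    1.29  0.14]
1.84 0.75 [ 0.4   0.28  1.57  0.    1.29 -0.61]
1.84 1.5 [ 0.4   0.28  1.57  0.    1.29 -1.36]
-1.31 0 None
-1.31 0.75 [ 0.4   0.28  1.57 -0.    1.29  2.53]
-1.31 1.5 [ 0.4   0.28  1.57 -0.    1.29  1.78]
t [ 0.14  0.29  1.67 -0.    1.19  1.45]
t [ 0.14  0.29  1.67  0.    1.19 -1.7 ]
p 1 20 [-0.52  0.44  1.48 -0.16  1.44 -0.6 ]
p 1 100 [-0.52  0.37  1.41 -0.15  1.57 -0.62]
p -1 20 [-0.52  0.44  1.48 -0.16  1.44  2.54]
p -1 100 [-0.52  0.37  1.41 -0.15  1.57  2.52]
```

```bash
cat > a.py <<'E'
from h import *
a=rack[2]; k=w(rack,(0,86,179))[0]; o=a+np.pi/2
robot.move_pose(list(k+[0,0,90]),rpy(down(o))); robot.set_gripper(45)
robot.servo_line(list(k)); S("at")
robot.set_gripper(0,25); S("grip")
for d in(.4,.8,1.2,1.53):
    robot.servo_line(list(k),rpy(down(o+d)),speed=60); S(d)
robot.set_gripper(45); robot.servo_line(list(k+[0,0,90])); S("up")
t=w(rack,(0,-76,240))[0]; robot.move_pose(list(t),rpy(down(a+np.pi)))
cv2.imwrite("pics/s1.png",np.vstack([robot.grab_frame("side")[180:380,180:480],robot.grab_frame("top")[100:300,120:420]])); S()
E
python3 a.py
```

```text
at 5.1 [546.7 319.3 179.9] [ 3.14 -0.    1.84] F [-0.3 -0.5  0.9] w 45.2 g 0.0 q [0.4  0.28 1.56 0.   1.29 0.14]
grip 5.7 [549.7 320.2 179.6] [ 3.13 -0.    1.84] F [13.9  6.2 -7.2] w 14.0 g 25.0 q [ 0.4   0.29  1.56 -0.    1.28  0.14]
0.4 6.3 [550.  320.4 179.7] [3.13 0.   2.24] F [15.5  6.5 -8.6] w 13.8 g 25.1 q [ 0.4   0.29  1.56 -0.    1.28 -0.26]
0.8 6.8 [550.1 320.6 179.7] [3.13 0.01 2.64] F [15.3  8.6 -9.7] w 13.8 g 25.0 q [ 0.4   0.29  1.56  0.    1.28 -0.66]
1.2 7.4 [550.1 320.9 179.6] [3.14 0.01 3.04] F [16.1  9.4 -9.8] w 13.4 g 25.0 q [ 0.4   0.29  1.56  0.    1.28 -1.06]
1.53 7.8 [550.1 321.1 179.7] [ 3.14  0.01 -2.92] F [15.4  8.8 -9.4] w 14.0 g 25.0 q [ 0.4   0.29  1.56  0.    1.28 -1.39]
up 9.4 [545.7 318.9 267.9] [-3.14 -0.   -2.92] F [-0.3 -0.5  0.4] w 44.8 g 0.0 q [ 0.4   0.22  1.47 -0.    1.45 -1.39]
 10.2 [588.5 164.2 240. ] [ 3.14  0.   -2.87] F [-0.7  0.6  0. ] w 45.1 g 0.0 q [ 0.14  0.19  1.56  0.    1.39 -1.7 ]
```

View pics/s1.png

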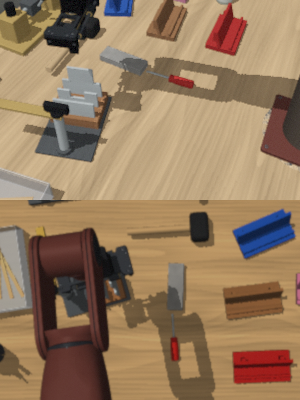

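The picture shows the bar swung out along rack +x at (30,106), clear of the plates, which are still in place. While gripped, the knob sat about 4 mm further in x than fitted, so I'll shift the rack estimate by that and grip the template.

```bash
cat > b.py <<'E'
from h import *
rack[:2]+=[4,1.7]; a=rack[2]; t=w(rack,(0,-76,126))[0]; R=rpy(down(a+np.pi))
robot.servo_line(list(t+[0,0,60]),R); robot.servo_line(list(t),speed=100); S("at")
robot.set_gripper(0,30); s=S("grip")
p=np.array(s["position"]); robot.servo_line([p[0],p[1],p[2]+15],speed=40); S("15")
robot.servo_line([p[0],p[1],p[2]+130],speed=100); S("up")
cv2.imwrite("pics/s2.png",np.hstack([cv2.resize(robot.grab_frame("side")[160:360,180:380],(400,400))]*1))
E
python3 b.py
```

```text
at 11.5 [593.2 164.5 126.5] [-3.14  0.   -2.88] F [0.7 0.6 0.6] w 44.9 g 0.0 q [ 0.14  0.3   1.65  0.    1.19 -1.69]
grip 12.2 [592.7 164.5 126.1] [ 3.14  0.   -2.88] F [0.5 0.1 0.4] w 5.8 g 30.0 q [ 0.14  0.3   1.65  0.    1.19 -1.69]
15 12.8 [592.9 164.6 141.4] [-3.14  0.   -2.88] F [-0.5  0.7 -2. ] w 5.8 g 30.0 q [ 0.14  0.28  1.64 -0.    1.22 -1.69]
up 14.1 [592.2 164.5 254.9] [ 3.14 -0.   -2.88] F [-0.2 -0.3 -2.4] w 5.7 g 30.0 q [ 0.14  0.19  1.54 -0.    1.42 -1.69]
```

View pics/s2.png

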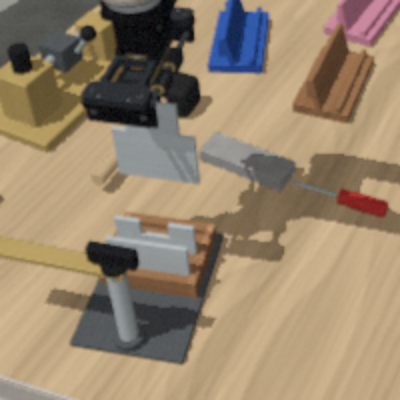

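The template hangs straight and firm in the fingers, and the other two templates are still in their slots. Moving it tilted over the stand, with a check before lowering.

```bash
cat >> h.py <<'E'
st[:2]+=[2,0]; RP=Ro.from_euler("z",st[2])*Ro.from_euler("y",.2618)*Ro.from_euler("z",np.pi/2)*Ro.from_euler("x",np.pi)
tz=-RP.as_matrix()[:,2]
def tcp(x,z): return list(w(st,(x,0,z))[0]+116*tz)
E
cat > c.py <<'E'
from h import *
robot.move_pose(tcp(-3,120),rpy(RP)); S("pre")
robot.servo_line(tcp(-3,38),speed=100); s=S("low")
b=np.array(s["position"])-116*tz; print("bottom",b)
out=[]
for n in("side","top"):
    u=proj(n,b)[0]; im=robot.grab_frame(n); x,y=int(u[0])-35,int(u[1])-45
    I=cv2.resize(im[y:y+75,x:x+70],(400,428),interpolation=cv2.INTER_CUBIC)
    for g in([(-17,90,30),(-17,-90,30)],[(9,90,20),(9,-90,20)],[(24.5,90,78),(24.5,-90,78)]):
        cv2.polylines(I,[np.int32((proj(n,w(st,g))-[x,y]+.5)*400/70)],False,(0,255,0),1)
    out.append(I)
cv2.imwrite("pics/s3.png",np.hstack(out))
E
python3 c.py
```

```text
pre 15.7 [ 543.6 -273.3  232.1] [-2.88 -0.    1.7 ] F [-0.7 -0.5 -2.7] w 6.1 g 30.0 q [-0.51  0.36  1.39 -0.15  1.6  -0.63]
low 16.7 [ 543.6 -274.6  150.9] [-2.88  0.    1.69] F [-0.3 -0.6 -1.5] w 5.8 g 30.0 q [-0.51  0.43  1.46 -0.16  1.47 -0.6 ]
bottom [ 513.81780326 -278.24488569   38.83668372]
```

View pics/s3.png

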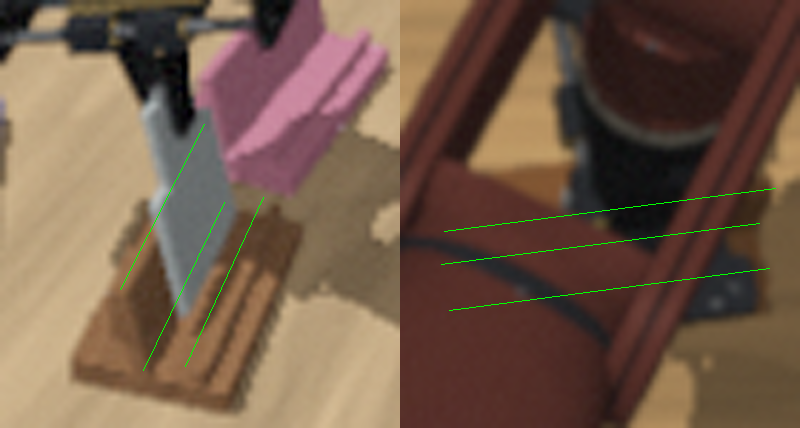

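The plate's near lower corner at (185,315) hangs midway between the board foot and the lip. Lowering until it touches, then sliding it back onto the board.

```bash
cat > d.py <<'E'
from h import *
robot.set_gripper(0,15)
z=38.;f0=robot.get_state()["wrist_force"][2]
while z>8:
    z-=4 if z>27 else 1; robot.servo_line(tcp(-3,z),speed=30); robot.sleep(.05)
    if robot.get_state()["wrist_force"][2]-f0>4: break
s=S(f"touch {z}"); b=np.array(s["position"])-116*tz; print("bottom",b)
x=-3; ux=w([0,0,st[2]],(1,0,0))[0]; h0=np.dot(robot.get_state()["wrist_force"],ux)
z+=.5
while x<10:
    x+=1; robot.servo_line(tcp(x,z),speed=20); robot.sleep(.05)
    h=np.dot(robot.get_state()["wrist_force"],ux)-h0
    print(x,round(h,1),end="; ")
    if h<-5: break
robot.sleep(.3); S("slid")
E
python3 d.py
```

```text
touch 20.0 19.8 [ 543.4 -274.3  132.7] [-2.88  0.    1.69] F [-0.7  0.   3.5] w 5.8 g 15.0 q [-0.51  0.45  1.47 -0.16  1.44 -0.6 ]
bottom [ 513.59735891 -278.01000094   20.66906162]
-2 0.9; -1 -0.2; 0 -1.9; 1 -0.6; 2 -0.5; 3 -1.1; 4 -0.9; 5 -2.6; 6 -5.5; slid 22.8 [ 551.2 -273.2  132.4] [-2.88 -0.    1.69] F [-5.3 -0.8  2.7] w 6.1 g 15.2 q [-0.51  0.46  1.45 -0.16  1.45 -0.59]
```

It seated on the ledge at z ≈ 20 and touched the board at x ≈ 6, as the geometry predicts. Releasing and backing out along the tool axis.

```bash
python3 - <<'E'
from h import *
robot.set_gripper(30); robot.sleep(.3); s=S("open")
p=np.array(s["position"]); robot.servo_line(list(p+90*tz),speed=100)
robot.move_pose([400,0,380],rpy(down(1.6))); robot.sleep(.3); S("away")
a=robot.grab_frame("side"); b=robot.grab_frame("top")
A=cv2.resize(a[145:225,310:390],(400,400),interpolation=cv2.INTER_CUBIC); B=cv2.resize(b[140:240,324:424],(400,400),interpolation=cv2.INTER_CUBIC)
cv2.imwrite("pics/s4.png",np.vstack([np.hstack([A,B]),np.hstack([a[180:380,180:580],b[60:260,120:520]])]))
E
```

```text
open 23.8 [ 552.1 -273.1  132.6] [-2.88  0.    1.69] F [-0.9 -0.3 -0.2] w 29.9 g 0.0 q [-0.51  0.46  1.45 -0.15  1.45 -0.59]
away 26.5 [ 4.003e+02 -3.000e-01  3.796e+02] [-3.14 -0.    1.6 ] F [-0.5  0.1  0. ] w 30.0 g 0.0 q [-0.2  -0.39  1.84 -0.    1.69 -0.23]
```

View pics/s4.png

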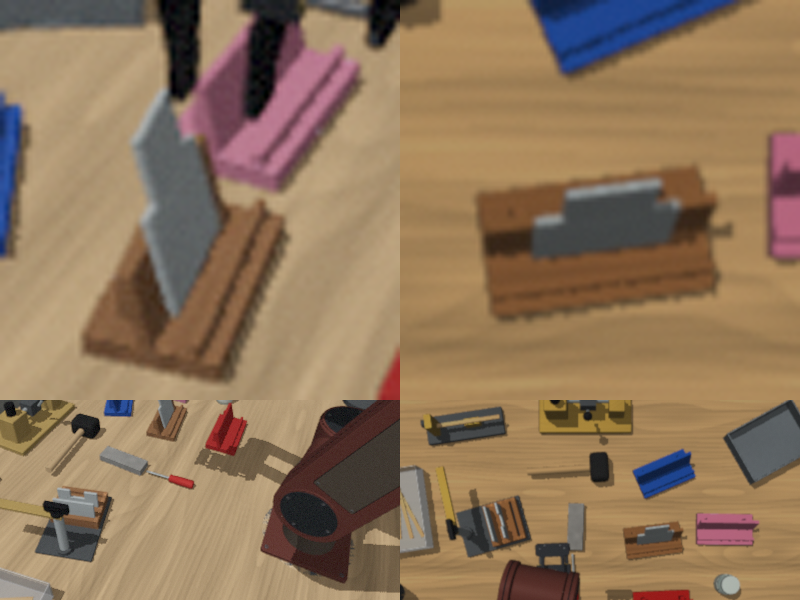

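The tall template leans on the wooden board, tongue up and nearly centred: plate columns 533–680 against stand columns 485–712 in the enlarged top view. The keeper is open, and the other two templates and the loose things haven't moved. Handing in.

```bash
python3 -c "
from plant import robot
print(robot.close_job())"
```

```text
the job is handed in; nothing more can be done
None
```

The job is handed in at about 27 s: the keeper is open, the tall template stands tongue up against the wooden stand's board, and nothing else was disturbed in the last picture; no verdict came back.

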